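Seat the food container and hold the vacuum dial at its third click

ROBOT

A 6-joint arm with a two-finger parallel gripper is mounted at the origin on a cart in front of the work surface, level with it; the furniture and walls round the work are solid. World frame = base frame: x ahead of the robot, y to its left, z up, the work surface at z = 0. Lengths are in mm, angles in rad, forces in N, time in s.
With the tool pointing down it reaches from about 350 to 975 mm from the base axis. Payload 7.1 kg.
Tool frame: the origin (TCP) lies at the centre of the arm's flange, where the gripper is bolted on; the fingertips stand 182 mm ahead of it and the grasp point (between the pads) lies 163 mm ahead of it; z points along the fingers, y is the line along which they close (so a half turn about z gives the same grasp; the last joint's range is limited). The gripper opens to 88 mm and grips with 3 to 60 N. Pads are 20 mm wide; open, the fingers measure 115 mm over their backs; the gripper's body (75 mm by 178 mm) begins 61 mm behind the grasp point.
Start: joints at [-1.166, 0.423, 1.63, -0, 1.089, -0.019], TCP at [257.033, -569.685, 404.675] pointing down, gripper open.
Joint ranges: [-3, 3], [-0.9, 2.11], [0.09, 2.58], [-1.31, 4.45], [0.11, 2.69], [-2.54, 2.54]. Speed limits (rad/s): [2.39, 2.39, 3.01, 3.14, 3.14, 3.14].

INTERFACE

Orientations are given as a rotation vector (axis times angle).
In Python, from workcell import readout, get_image, ctrl gives the robot as it stands.
- The arm moves only by the tool step_arm, never from a script. Its argument "targets" is a list that holds one entry, the list of rows, each a list of 7 numbers: the shift along the world's x, y, z as a fraction of full scale, then the turn, a rotation vector about the world's x, y, z as a fraction of full scale, then the opening, from 0 (shut) to 1 (fully open). In form: [[[dx, dy, dz, wx, wy, wz, claw], ...]]. A call has exactly 5 rows; each row shifts and turns the commanded pose from where the row before left it; what a row does not reach is not made up. Full scale, the value 1, is 0.05 m for a shift and 4 degrees for a turn. A row lasts 1/8 s, in which the tool goes at most 62.5 mm and 10.7 degrees, less where a joint would pass 70% of its speed; a pose out of reach is approached as far as the arm can. A call with a number of a shift or a turn outside -1 to 1 is refused whole. A call with a gripper value outside its range is refused whole. The fingers move at their own pace and stop on an object; the grip force is fixed at half the most. Time passes only in rows, so rows that do not move let the fingers close, or fill a call up. It gives the time, the measured TCP pose, the force, the opening and the grip force at its end, in the units of the state.
- readout.get_obs(): the state, without advancing time (a new reading comes with each control period).
- get_image(name): name is "scene" or "top"; returns a dict with "pixels" (420x560x3 uint8, red, green, blue), "intrinsics" (3x3 intrinsics, pixels), "extrinsics" (4x4, takes a point from world to camera coordinates). Camera axes: x right, y down, z forward; pixel columns grow to the right and rows downward; lengths in mm; the calibration is good to about 2 mm. A picture is of the moment at which its call begins. There is no depth.
- ctrl.close_job(): hands the job in; it is judged then, once.
The state is a dict: "t": time; "qpos": joint angles; "qvel": joint speeds; "joint_torque": joint torques, N m; "ee_pos": TCP position; "orientation": TCP orientation; "ft_force": force on the tool from outside, world axes, zero at the start; "moment": the same for the moment, N m; "width": finger opening in mm; "grasp_force": force on a finger pad.
Only numpy, scipy, OpenCV 4.12 (cv2) and the standard library are available. Lean on these libraries where they do the work, as an engineer would, in place of code of your own. Each camera call takes 0.05 s, during which the arm holds its last target. There are 200 camera calls.

TASK

Push the food container with the blue lid square and flush into the inner corner of the white vacuum station, tight against both its back and its side fence. Then press the orange thumb lever of the spring-return dial down past two clicks to the third (the green mark), never into the red, and finish still holding it there by the hand, with the container still home. Leave the green tin, the yellow-capped spice jar and the mug near the station where they stand.

Things in the scene. Friction and masses are not known exactly. Their poses are not given: they have to be found in the camera images.
- station: White L-shaped vacuum station, fixed. Origin: inner corner where its fences meet, at worktop height; z up. The pocket lies at -x (to the robot), -y. Back fence: face x = 0, y -130 to +105 mm, 70 mm thick behind. Side fence: face y = 0, x 0 to -80 mm, 18 mm thick (to +y). Both 52 mm high. Beyond the side fence, at y = +60 mm, the dial; behind it (x over -15, y 30 to 96 mm) a tower 100 mm high.
- container_center (a point): Centre (half-way up, 28 mm over the worktop) of the loose food container, clear box with a blue lid, 70 (x) by 92 (y) by 56 mm high, 0.2 to 0.45 kg, standing on the worktop inside or just outside the pocket, turned up to 0.25 rad from the station. Axes parallel to its sides. Slides when pushed; push low.
- container_home (a point): Where the centre of the container is when it is seated: 35 mm before the back fence, 46 mm right (-y) of the side fence, 28 mm up. Axes as the station's, which the container's then match.
- dial (a joint): Dial angle, rad: 0 at rest, grows as the thumb lever is pressed down. Clicks at 0.25, 0.50 and 0.75 (third); the third notch reaches from 0.67 to 0.86; ridge at 0.90, then red up to the stop at 1.05. A spring returns it to 0 when let go: no notch holds it. Pressing the pad takes 4 to 6 N at first, 7 to 9 N at the third click, 11 to 13 N over the ridge before the red.
- dial_axis (a point): Point on the dial's horizontal axis (along station y), midway across the lever, 78 mm over the worktop. Axes as the station's. A grey cheek disc, 30 mm radius, stands 29 mm to its left (+y) and ends 30 mm before the pad; on its rim the marks: white, white, green (third click), red.
- lever_pad (a point): Point on the upper face of the orange thumb lever, at the pad between two ribs; the lever points to the robot (station -x). The point is 60 mm from the dial axis; the lever reaches 10 mm beyond, is 26 mm wide (y), 8 mm thick. It points (0.44 - dial) rad above level: the pad is 104 mm over the worktop at rest, 60 mm at the third click. Beside it 29 mm to the (lower) side fence.
- tin: Bystander: green tin, 57 mm across, 72 mm high; origin under its centre. Leave alone.
- spice: Bystander: spice jar with a yellow cap, 43 mm across, 102 mm high; origin under its centre. Leave alone.
- mug: Bystander: pink and white mug, 90 mm across, 122 mm with the handle, 105 mm high; origin under its centre. Leave alone.

How it is judged:
By the outcome, as a careful person would: the job done as asked, in the order asked, and still so for the second after the job is handed in, while the arm keeps its last pose, push and grip.
It also fails if it takes over 54 s, if anything falls off the work surface, if the arm or the gripper's body presses on something with over 40 N, if the wrist force passes 120 N, or if a joint passes its speed limit or range.

## Working session

There is one attempt and no reset: what is moved stays moved. The work goes in short steps, Python scripts to look and compute and a tool call to move; the robot and the scene stay as the last step left them, time stands still between calls to the robot, and variables do not carry over. Pictures are saved under pics/ and viewed, at most 10 in all, crops included, and the job is handed in when it is done.

Besides the shell and the picture viewer there is one more tool, called as name(argument=value, ...) on one line, values as JSON. step_arm: Moves the arm, as the interface text tells. Shift numbers are shares of 0.05 m and turn numbers shares of 4 degrees, none past 1 either way. Its arguments: {"type":"object","properties":{"targets":{"type":"array"}},"required":["targets"]}

```bash
mkdir -p pics
cat > h.py <<'E'
import numpy as np, cv2
from workcell import readout, get_image, ctrl
def snap(n,f,crop=None,s=1):
    d=get_image(n); p=d["pixels"][:,:,::-1]
    np.savez(f"pics/{f}.npz",K=d["intrinsics"],E=d["extrinsics"],p=p)
    if crop: a,b,c,e=crop; p=p[b:e,a:c]
    cv2.imwrite(f"pics/{f}.png",cv2.resize(p,None,fx=s,fy=s,interpolation=cv2.INTER_CUBIC)); return d
def ray(f,u,v,z):
    d=np.load(f"pics/{f}.npz"); E=d["E"]; R=E[:3,:3]; c=-R.T@E[:3,3]
    r=R.T@np.linalg.inv(d["K"])@[u,v,1]; return c+r*(z-c[2])/r[2]
def proj(f,P):
    d=np.load(f"pics/{f}.npz"); q=d["E"][:3,:3]@np.asarray(P,float)+d["E"][:3,3]; q=d["K"]@q; return q[:2]/q[2]
E
python3 -c "
from h import *
for n in('scene','top'):
    d=snap(n,n+'0',None,1.4);E=d['extrinsics'];print(n,d['intrinsics'],-E[:3,:3].T@E[:3,3],E[:3,:3])
print(readout.get_obs())"
```

```text
scene [[396.31661764   0.         286.77886784]
 [  0.         396.31661764 211.54887438]
 [  0.           0.           1.        ]] [137.91546276 537.22567442 578.4633326 ] [[-8.49951208e-01 -5.26861376e-01  1.88214810e-04]
 [-2.51606627e-01  4.05586694e-01 -8.78745434e-01]
 [ 4.62900691e-01 -7.46938099e-01 -4.77290714e-01]]
top [[394.06961456   0.         278.43412833]
 [  0.         394.06961456 213.79463384]
 [  0.           0.           1.        ]] [ 450.9575179  -240.74490891 1051.64115718] [[ 0.0088831  -0.99993885  0.00658655]
 [-0.99114096 -0.00967746 -0.13246109]
 [ 0.13251673 -0.00535154 -0.99116632]]
{'t': 0.1, 'qpos': array([-1.16601669e+00,  4.23758086e-01,  1.63060315e+00, -1.03976759e-05,
        1.08861095e+00, -1.89989478e-02]), 'qvel': array([-1.59386677e-03, -1.13538563e-03, -3.82394052e-03,  1.77325707e-04,
        4.57019219e-05, -1.52278115e-04]), 'joint_torque': array([-8.93617944e-04, -5.45619535e+01, -2.74324250e+01,  6.44968660e-02,
        1.87881757e-02, -9.37972580e-07]), 'ee_pos': array([ 256.92850601, -569.471431  ,  403.98731447]), 'orientation': array([-3.07000840e+00, -6.60422944e-01,  4.29410582e-04]), 'ft_force': array([ 0.35920258, -0.48130709, -0.02368496]), 'moment': array([-0.02039058,  0.04578024,  0.00445353]), 'grasp_force': 0.0, 'width': 88.1418866689755}
```

View pics/scene0.png

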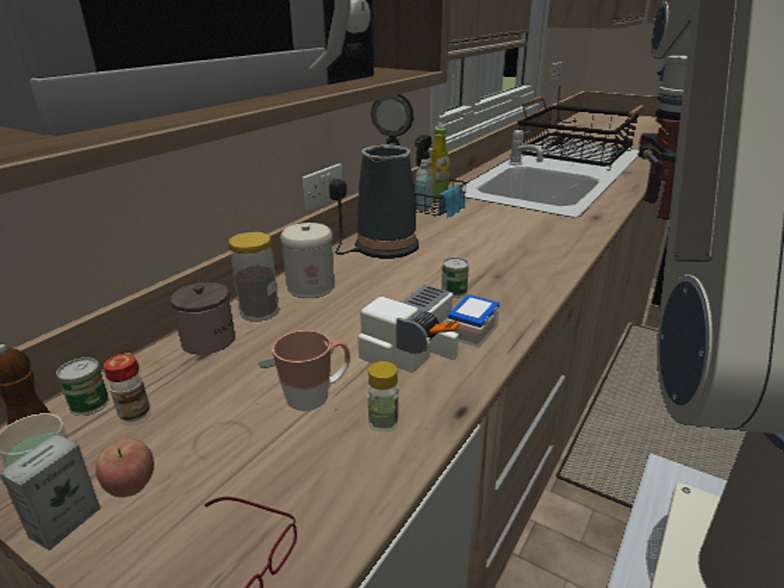

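View pics/top0.png

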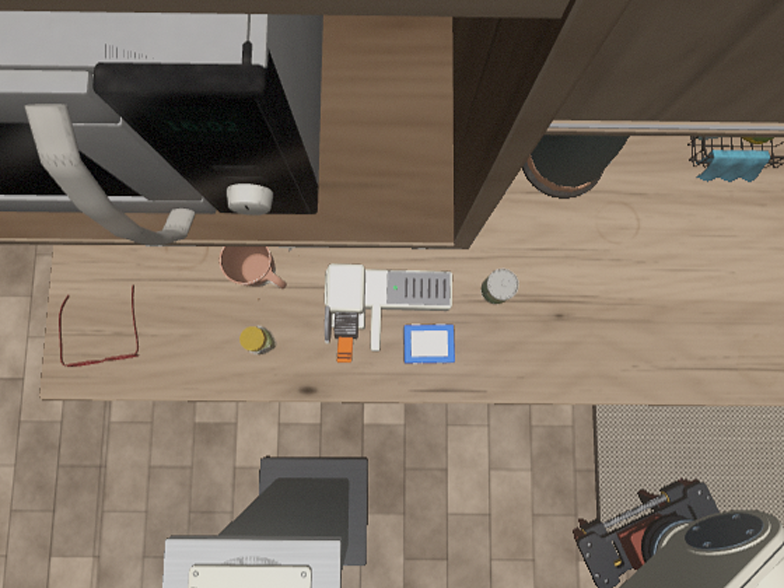

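The scene view shows the station at about (410,335), the container just outside the pocket at (472,315), the spice jar at (382,395), the mug at (305,370) and the tin at (455,275). The top view shows the container at (429,343), the lever at (345,345), and a shelf or microwave overhanging the back. I'll enlarge both views.

```bash
python3 -c "
from h import *
p=np.load('pics/top0.npz')['p'][170:285,150:390]; cv2.imwrite('pics/t1.png',cv2.resize(p,None,fx=3.3,fy=3.3,interpolation=cv2.INTER_CUBIC))
p=np.load('pics/scene0.npz')['p'][175:275,245:365]; cv2.imwrite('pics/s1.png',cv2.resize(p,None,fx=6,fy=6,interpolation=cv2.INTER_CUBIC))"
```

```text
(no output)
```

View pics/t1.png

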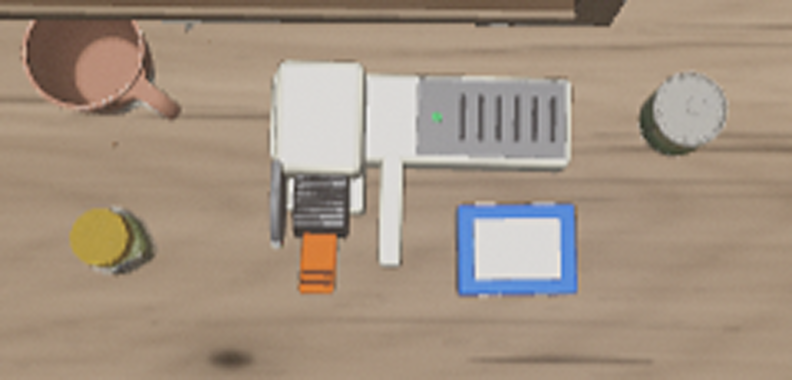

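View pics/s1.png

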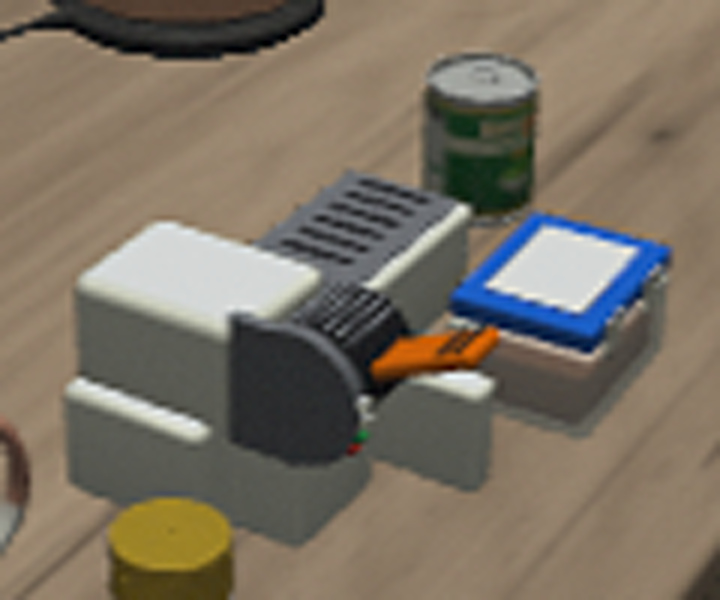

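The top crop shows the lid corners at (458,204), (577,203), (577,295) and (458,296). The side fence's right edge runs from (403,165) to (401,264), the back fence's right end is near (570,165), and the lever tip is at (317,292). The scene crop confirms the container stands free on the worktop and the lever is at rest.

```bash
python3 -c "
from h import *
def T(x,y,z): return ray('top0',150+x/3.3-.35,170+y/3.3-.35,z).round(1)
def S(x,y,z): return ray('scene0',245+x/6-.4,175+y/6-.4,z).round(1)
for n,x,y,z in [('lidBL',458,204,56),('lidBR',577,203,56),('lidFR',577,295,56),('lidFL',458,296,56),('sf_tipR',401,265,52),('sf_tipL',379,265,52),('sf_backR',404,164,52),('bf_right',571,163,52),('bf_backR',569,80,52),('bf_left',272,165,100),('towFL',275,168,100),('towFR',363,172,100),('levtipL',299,292,108),('levtipR',335,292,108),('levbackL',303,234,90),('levbackR',338,234,90),('tin',690,108,72),('spice',101,237,102),('mug',85,62,105)]: print('T',n,T(x,y,z))
for n,x,y,z in [('lidL',453,298,56),('lidB',540,213,56),('lidR',670,253,56),('lidF',595,345,56),('sf_tipR',495,383,52),('bf_rightfront',471,210,52),('levtip',499,335,108),('levtiplow',470,362,100),('spicecap',171,530,102),('tin',483,77,72)]: print('S',n,S(x,y,z))
"
```

```text
T lidBL [ 539.1 -271.9   56. ]
T lidBR [ 540.8 -363.3   56. ]
T lidFR [ 470.5 -362.9   56. ]
T lidFL [ 468.9 -272.3   56. ]
T sf_tipR [ 492.2 -228.6   52. ]
T sf_tipL [ 492.1 -211.7   52. ]
T sf_backR [ 570.1 -230.    52. ]
T bf_right [ 572.2 -359.4   52. ]
T bf_backR [ 637.5 -358.2   52. ]
T bf_left [ 562.7 -133.4  100. ]
T towFL [ 560.5 -135.6  100. ]
T towFR [ 558.2 -200.4  100. ]
T levtipL [ 469.8 -156.   108. ]
T levtipR [ 470.1 -181.9  108. ]
T levbackL [ 512.8 -156.4   90. ]
T levbackR [ 513.  -182.2   90. ]
T tin [ 613.  -448.2   72. ]
T spice [508.5 -10.4 102. ]
T mug [637.5   6.1 105. ]
S lidL [ 534.2 -267.2   56. ]
S lidB [ 536.1 -357.7   56. ]
S lidR [ 469.8 -354.1   56. ]
S lidF [ 465.3 -263.9   56. ]
S sf_tipR [ 490.3 -220.8   52. ]
S bf_rightfront [ 567.9 -350.2   52. ]
S levtip [ 466.9 -171.5  108. ]
S levtiplow [ 473. -160.  100.]
S spicecap [508.3  -7.7 102. ]
S tin [ 611.2 -445.8   72. ]
```

The container is about 32 mm short of the back fence and 43 mm right of the side fence, with its yaw about 0. Both cameras agree on these gaps. Plan: fingers half open at yaw 0, push +y with one finger's back, then +x with both fingers.

step_arm(targets=[[[0.5, 0.3, -0.2, 0, 0, -0.61, 0.55], [0.5, 0.3, -0.2, 0, 0, -0.61, 0.55], [0.5, 0.3, -0.2, 0, 0, -0.61, 0.55], [0.5, 0.3, -0.2, 0, 0, -0.61, 0.55], [0.5, 0.3, -0.2, 0, 0, -0.61, 0.55]]])

```text
t: 0.72
ee_pos: [382.7, -494.0, 353.9]
orientation: [-3.124, -0.328, 0.001]
ft_force: [0.3, -0.6, -0.5]
width: 48.5
grasp_force: 0.0
```

step_arm(targets=[[[0.5, 0.3, -0.2, 0, 0, -0.61, 0.55], [0.5, 0.3, -0.2, 0, 0, -0.61, 0.55], [0.5, 0.3, -0.2, 0, 0, -0.61, 0.55], [0.5, 0.3, -0.2, 0, 0, -0.61, 0.55], [0.5, 0.3, -0.2, 0, 0, -0.61, 0.55]]])

```text
t: 1.35
ee_pos: [507.7, -419.0, 303.9]
orientation: [-3.141, 0.005, 0.001]
ft_force: [1.0, -0.3, -0.1]
width: 48.3
grasp_force: 0.0
```

step_arm(targets=[[[0, 0, -0.4, 0, 0, 0, 0.55], [0, 0, -0.4, 0, 0, 0, 0.55], [0, 0, -0.4, 0, 0, 0, 0.55], [0, 0, -0.4, 0, 0, 0, 0.55], [0, 0, -0.4, 0, 0, 0, 0.55]]])

```text
t: 1.98
ee_pos: [506.6, -420.0, 203.2]
orientation: [-3.141, 0.004, 0.0]
ft_force: [-0.4, -0.7, 0.1]
width: 48.2
grasp_force: 0.0
```

```bash
python3 -c "
from h import *
snap('top','t2',(220,170,390,300),4.5)"
```

```text
(no output)
```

View pics/t2.png

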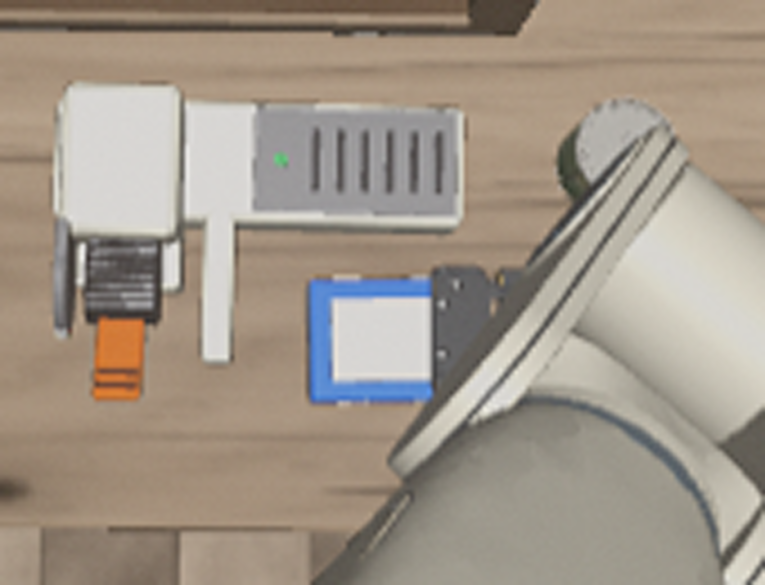

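The arm is right of the container at yaw 0, clear of the tin, and the lid's left edge is still at (310,340) in the crop. I'll start the +y push.

step_arm(targets=[[[0, 0.16, 0, 0, 0, 0, 0.55], [0, 0.16, 0, 0, 0, 0, 0.55], [0, 0.16, 0, 0, 0, 0, 0.55], [0, 0.16, 0, 0, 0, 0, 0.55], [0, 0.16, 0, 0, 0, 0, 0.55]]])

```text
t: 2.65
ee_pos: [507.4, -379.6, 205.5]
orientation: [3.14, -0.003, 0.002]
ft_force: [-0.7, -3.6, 2.8]
width: 48.1
grasp_force: 2.0
```

step_arm(targets=[[[0, 0.08, 0, 0, 0, 0, 0.55], [0, 0.08, 0, 0, 0, 0, 0.55], [0, 0.06, 0, 0, 0, 0, 0.55], [0, 0.06, 0, 0, 0, 0, 0.55], [0, 0.04, 0, 0, 0, 0, 0.55]]])

```text
t: 3.28
ee_pos: [507.5, -364.2, 205.4]
orientation: [3.14, -0.003, 0.003]
ft_force: [0.3, -5.7, 6.0]
width: 48.5
grasp_force: 3.0
```

step_arm(targets=[[[0, 0.04, 0, 0, 0, 0, 0.55], [0, 0.04, 0, 0, 0, 0, 0.55], [0, 0.04, 0, 0, 0, 0, 0.55], [0, 0.02, 0, 0, 0, 0, 0.55], [0, 0, 0, 0, 0, 0, 0.55]]])

```text
t: 3.9
ee_pos: [507.4, -357.2, 205.3]
orientation: [3.14, -0.004, 0.002]
ft_force: [-0.2, -4.6, 5.5]
width: 48.3
grasp_force: 2.8
```

```bash
python3 -c "
from h import *
snap('scene','s3',(245,165,385,275),5.5);print(readout.get_obs())"
```

```text
{'t': 3.95, 'qpos': array([-6.32496591e-01,  6.87326801e-01,  1.73087198e+00, -1.72901056e-04,
        7.21464999e-01,  9.40725860e-01]), 'qvel': array([ 6.95090170e-04,  1.20425278e-03,  1.37028381e-03,  5.39611804e-04,
        7.73018637e-05, -1.14860516e-03]), 'joint_torque': array([ 2.42268696e+00, -5.60806024e+01, -1.46571556e+01,  6.13505580e-01,
        7.98874274e-01, -1.41119730e-02]), 'ee_pos': array([ 507.41070597, -357.16834731,  205.23836375]), 'orientation': array([ 3.14035903e+00, -3.60578359e-03,  2.33902806e-03]), 'ft_force': array([ 0.70540629, -5.0616051 ,  6.41310381]), 'moment': array([-0.52235537, -0.08437122,  0.00220893]), 'grasp_force': 2.9080762329977006, 'width': 48.10756816167296}
```

View pics/s3.png

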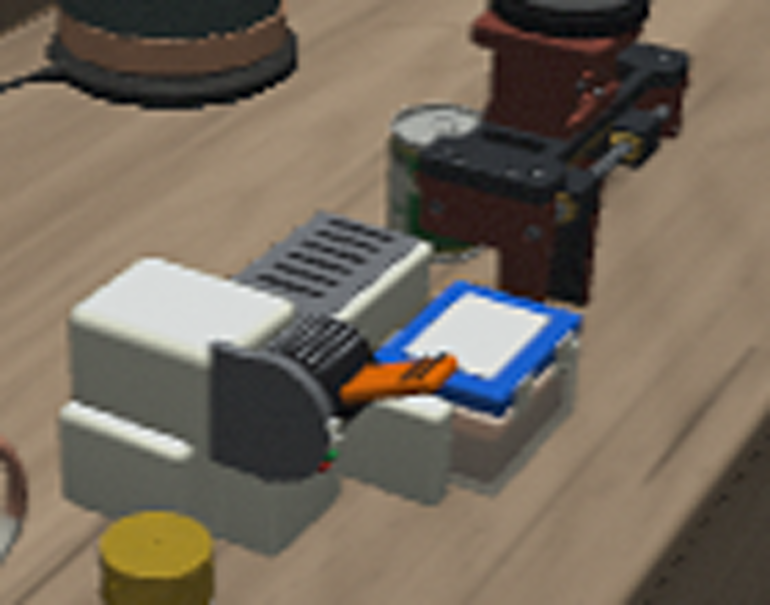

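The container is now almost at the side fence, still square to it, with its front corner at (490,490) in the crop, and the lever is at rest. I'll creep on until the force rises.

step_arm(targets=[[[0, 0.02, 0, 0, 0, 0, 0.55], [0, 0.02, 0, 0, 0, 0, 0.55], [0, 0.02, 0, 0, 0, 0, 0.55], [0, 0.02, 0, 0, 0, 0, 0.55], [0, 0.02, 0, 0, 0, 0, 0.55]]])

```text
t: 4.58
ee_pos: [507.2, -353.1, 205.3]
orientation: [3.138, -0.002, 0.003]
ft_force: [-4.1, -13.5, 4.3]
width: 48.5
grasp_force: 7.4
```

step_arm(targets=[[[0, -0.3, 0, 0, 0, 0, 0.55], [-0.5, -0.3, 0, 0, 0, 0, 0.55], [-0.6, 0, 0, 0, 0, 0, 0.55], [-0.5, 0, 0, 0, 0, 0, 0.55], [0, 0.4, 0, 0, 0, 0, 0.55]]])

```text
t: 5.2
ee_pos: [425.4, -361.7, 204.0]
orientation: [-3.14, 0.008, 0.003]
ft_force: [-0.2, 0.9, 0.5]
width: 48.1
grasp_force: 0.0
```

step_arm(targets=[[[0, 0.5, 0, 0, 0, 0, 0.55], [0, 0.5, 0, 0, 0, 0, 0.55], [0, 0.5, 0, 0, 0, 0, 0.55], [0, 0.1, 0, 0, 0, 0, 0.55], [0.1, 0, 0, 0, 0, 0, 0.55]]])

```text
t: 5.82
ee_pos: [432.6, -281.0, 204.8]
orientation: [3.142, -0.001, 0.0]
ft_force: [0.4, 0.2, -0.8]
width: 48.0
grasp_force: 0.0
```

step_arm(targets=[[[0.2, 0, 0, 0, 0, 0, 0.55], [0.2, 0, 0, 0, 0, 0, 0.55], [0.15, 0, 0, 0, 0, 0, 0.55], [0.15, 0, 0, 0, 0, 0, 0.55], [0.1, 0, 0, 0, 0, 0, 0.55]]])

```text
t: 6.45
ee_pos: [471.9, -281.9, 204.5]
orientation: [-3.141, 0.003, 0.002]
ft_force: [-4.4, -2.7, 2.3]
width: 48.0
grasp_force: 2.1
```

step_arm(targets=[[[0.06, 0, 0, 0, 0, 0, 0.55], [0.06, 0, 0, 0, 0, 0, 0.55], [0.04, 0, 0, 0, 0, 0, 0.55], [0.04, 0, 0, 0, 0, 0, 0.55], [0.02, 0, 0, 0, 0, 0, 0.55]]])

```text
t: 7.08
ee_pos: [483.2, -281.6, 204.6]
orientation: [-3.141, 0.003, 0.0]
ft_force: [-2.8, -0.9, -1.1]
width: 48.3
grasp_force: 1.1
```

step_arm(targets=[[[0.04, 0, 0, 0, 0, 0, 0.55], [0.03, 0, 0, 0, 0, 0, 0.55], [0.03, 0, 0, 0, 0, 0, 0.55], [0.02, 0, 0, 0, 0, 0, 0.55], [0.02, 0, 0, 0, 0, 0, 0.55]]])

```text
t: 7.7
ee_pos: [489.9, -281.6, 204.6]
orientation: [-3.141, 0.003, 0.001]
ft_force: [-5.0, -3.1, 1.5]
width: 48.4
grasp_force: 2.7
```

step_arm(targets=[[[0.02, 0, 0, 0, 0, 0, 0.55], [0.02, 0, 0, 0, 0, 0, 0.55], [0.02, 0, 0, 0, 0, 0, 0.55], [0.02, 0, 0, 0, 0, 0, 0.55], [0.02, 0, 0, 0, 0, 0, 0.55]]])

```text
t: 8.32
ee_pos: [491.6, -281.6, 204.7]
orientation: [-3.139, 0.004, 0.014]
ft_force: [-24.2, -5.8, 16.9]
width: 48.2
grasp_force: 12.0
```

The container is seated against the back with 24 N. Now a second +y push to tighten it on the side fence.

step_arm(targets=[[[-0.4, 0, 0, 0, 0, 0, 0.55], [-0.1, -0.5, 0, 0, 0, 0, 0.55], [0, -0.7, 0, 0, 0, 0, 0.55], [0, -0.7, 0, 0, 0, 0, 0.55], [0.5, 0, 0, 0, 0, 0, 0.55]]])

```text
t: 8.95
ee_pos: [494.7, -379.3, 205.2]
orientation: [3.14, -0.009, 0.003]
ft_force: [1.2, 0.1, -0.0]
width: 48.2
grasp_force: 0.0
```

step_arm(targets=[[[0.6, 0, 0, 0, 0, 0, 0.55], [0.2, 0.12, 0, 0, 0, 0, 0.55], [0, 0.12, 0, 0, 0, 0, 0.55], [0, 0.06, 0, 0, 0, 0, 0.55], [0, 0.04, 0, 0, 0, 0, 0.55]]])

```text
t: 9.57
ee_pos: [534.3, -359.3, 204.6]
orientation: [-3.141, 0.003, 0.001]
ft_force: [-0.3, 0.2, 0.0]
width: 48.2
grasp_force: 0.0
```

step_arm(targets=[[[0, 0.04, 0, 0, 0, 0, 0.55], [0, 0.03, 0, 0, 0, 0, 0.55], [0, 0.03, 0, 0, 0, 0, 0.55], [0, 0.02, 0, 0, 0, 0, 0.55], [0, 0.02, 0, 0, 0, 0, 0.55]]])

```text
t: 10.2
ee_pos: [534.9, -353.7, 204.9]
orientation: [3.139, -0.002, 0.001]
ft_force: [-2.6, -9.7, 0.4]
width: 48.3
grasp_force: 4.7
```

step_arm(targets=[[[0, 0.03, 0, 0, 0, 0, 0.55], [0, 0.03, 0, 0, 0, 0, 0.55], [0, 0.02, 0, 0, 0, 0, 0.55], [0, 0, 0, 0, 0, 0, 0.55], [0, 0, 0, 0, 0, 0, 0.55]]])

```text
t: 10.82
ee_pos: [534.8, -352.5, 205.9]
orientation: [3.134, -0.002, 0.004]
ft_force: [-8.1, -21.3, 1.5]
width: 48.1
grasp_force: 10.5
```

step_arm(targets=[[[0, -0.2, 0, 0, 0, 0, 0.55], [0, -0.5, 0, 0, 0, 0, 0.55], [-0.8, -0.1, 0, 0, 0, 0, 0.55], [-1, 0, 0, 0, 0, 0, 0.55], [-0.3, 0.3, 0, 0, 0, 0, 0.55]]])

```text
t: 11.45
ee_pos: [427.6, -374.8, 204.3]
orientation: [-3.141, 0.007, 0.002]
ft_force: [0.4, -0.4, -0.5]
width: 48.5
grasp_force: 0.0
```

```bash
python3 -c "
from h import *
snap('scene','s4',(245,175,365,265),6.5);snap('top','t4',(220,170,350,270),5.8);print(readout.get_obs()['ee_pos'])
a=cv2.imread('pics/s4.png');b=cv2.imread('pics/t4.png');h=400
f=lambda p:cv2.resize(p,(400,int(p.shape[0]*400/p.shape[1])))
"
```

```text
[ 428.33267741 -373.52452876  204.29347876]
```

View pics/s4.png

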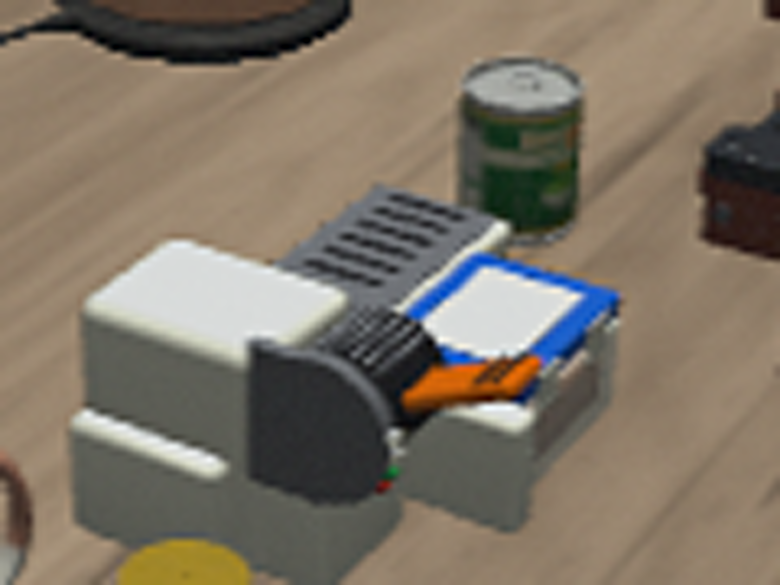

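View pics/t4.png

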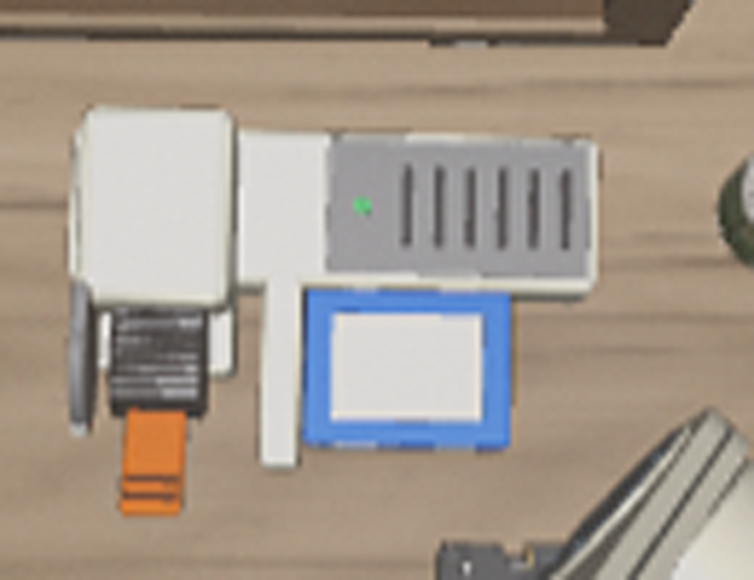

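The container looks square and tight on both faces: its lid edges run parallel to the back fence (row ~291) and the side fence (column ~303). One more light nudge on the front face will confirm it.

step_arm(targets=[[[0.2, 0.6, 0, 0, 0, 0, 0.55], [0.2, 0.6, 0, 0, 0, 0, 0.55], [0.2, 0.6, 0, 0, 0, 0, 0.55], [0.3, 0, 0, 0, 0, 0, 0.55], [0.2, 0, 0, 0, 0, 0, 0.55]]])

```text
t: 12.18
ee_pos: [487.2, -284.8, 205.0]
orientation: [3.14, -0.002, 0.003]
ft_force: [0.5, 0.4, -0.2]
width: 48.0
grasp_force: 0.0
```

step_arm(targets=[[[0.06, 0, 0, 0, 0, 0, 0.55], [0.05, 0, 0, 0, 0, 0, 0.55], [0.03, 0, 0, 0, 0, 0, 0.55], [0.02, 0, 0, 0, 0, 0, 0.55], [0.02, 0, 0, 0, 0, 0, 0.55]]])

```text
t: 12.8
ee_pos: [491.2, -284.3, 204.5]
orientation: [-3.14, 0.005, 0.011]
ft_force: [-16.7, -5.7, 12.0]
width: 48.3
grasp_force: 8.5
```

Seated firmly again at the same depth (x 491). I'll back off, lift, close the fingers and go over the lever. Pad estimate is about x 478, y -164, with the dial axis at x ≈ 532.

step_arm(targets=[[[-0.4, 0, 0, 0, 0, 0, 0.55], [-0.5, 0, 0, 0, 0, 0, 0], [0, 0, 0.8, 0, 0, 0, 0], [0, 0, 0.9, 0, 0, 0, 0], [0, 0.5, 0.4, 0, 0, 0, 0]]])

```text
t: 13.42
ee_pos: [449.4, -260.2, 312.2]
orientation: [3.139, -0.008, 0.006]
ft_force: [0.8, 0.6, -0.4]
width: 11.5
grasp_force: 0.0
```

step_arm(targets=[[[0, 0.6, 0, 0, 0, 0, 0], [0, 0.6, 0, 0, 0, 0, 0], [0.2, 0.5, -0.1, 0, 0, 0, 0], [0.2, 0.2, -0.1, 0, 0, 0, 0], [0, 0, 0, 0, 0, 0, 0]]])

```text
t: 14.05
ee_pos: [469.6, -163.7, 299.4]
orientation: [3.142, -0.002, -0.0]
ft_force: [0.2, -0.7, -1.1]
width: 0.3
grasp_force: 0.0
```

step_arm(targets=[[[0, 0, -0.1, 0, 0, 0, 0], [0, 0, -0.1, 0, 0, 0, 0], [0, 0, -0.05, 0, 0, 0, 0], [0, 0, -0.05, 0, 0, 0, 0], [0, 0, 0, 0, 0, 0, 0]]])

```text
t: 14.68
ee_pos: [468.3, -163.9, 284.4]
orientation: [-3.141, 0.004, 0.003]
ft_force: [-3.8, -1.0, 4.1]
width: 0.6
grasp_force: 2.4
```

```bash
python3 -c "
from h import *
snap('scene','s5');snap('top','t5')
a=np.load('pics/s5.npz')['p'][180:270,245:365];b=np.load('pics/t5.npz')['p'][180:270,200:320]
f=lambda p:cv2.resize(p,None,fx=3.3,fy=3.3,interpolation=cv2.INTER_CUBIC)
f=lambda p:cv2.resize(p,(400,300),interpolation=cv2.INTER_CUBIC)
c=lambda p,w:cv2.resize(p,(w,450),interpolation=cv2.INTER_CUBIC)
cv2.imwrite('pics/c5.png',np.hstack([c(a[:,20:110],450),c(b[:,10:80],350)]))"
```

```text
(no output)
```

View pics/c5.png

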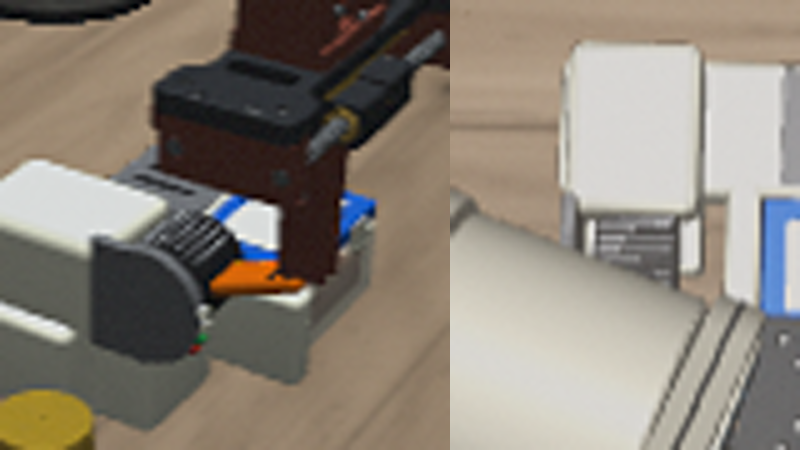

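The fingertip touches the orange lever's tip at about (300,280) in the left half, and the container's lid still sits in the corner. I'll check the fingertip's place against the lever by projection.

```bash
python3 -c "
from h import *
def P(q): 
    u,v=proj('s5',q); return ((u-265+.4)*5).round(0),((v-180+.4)*5).round(0)
for q in [(458,-150,102),(478,-150,102),(458,-177,102),(478,-177,102),(469,-151,106),(469,-177,106),(478,-151,104),(532,-151,78)]: print(q,P(q))
"
```

```text
(458, -150, 102) (np.float64(311.0), np.float64(292.0))
(478, -150, 102) (np.float64(272.0), np.float64(280.0))
(458, -177, 102) (np.float64(338.0), np.float64(265.0))
(478, -177, 102) (np.float64(299.0), np.float64(253.0))
(469, -151, 106) (np.float64(291.0), np.float64(277.0))
(469, -177, 106) (np.float64(317.0), np.float64(251.0))
(478, -151, 104) (np.float64(273.0), np.float64(275.0))
(532, -151, 78) (np.float64(169.0), np.float64(290.0))
```

step_arm(targets=[[[0.04, 0, -0.1, 0, 0, 0, 0], [0, 0, -0.1, 0, 0, 0, 0], [0, 0, -0.1, 0, 0, 0, 0], [0, 0, -0.1, 0, 0, 0, 0], [0, 0, -0.1, 0, 0, 0, 0]]])

```text
t: 15.4
ee_pos: [470.8, -163.6, 259.3]
orientation: [-3.141, 0.003, 0.001]
ft_force: [-4.4, -1.3, 4.6]
width: 0.3
grasp_force: 2.6
```

step_arm(targets=[[[0.02, 0, -0.06, 0, 0, 0, 0], [0, 0, -0.06, 0, 0, 0, 0], [0, 0, -0.04, 0, 0, 0, 0], [0, 0, -0.02, 0, 0, 0, 0], [0, 0, 0, 0, 0, 0, 0]]])

```text
t: 16.02
ee_pos: [472.3, -163.7, 250.7]
orientation: [3.142, -0.003, 0.001]
ft_force: [-3.6, 1.1, 6.3]
width: 0.7
grasp_force: 3.3
```

step_arm(targets=[[[0, 0, -0.04, 0, 0, 0, 0], [0, 0, -0.04, 0, 0, 0, 0], [0, 0, -0.03, 0, 0, 0, 0], [0, 0, -0.02, 0, 0, 0, 0], [0, 0, 0, 0, 0, 0, 0]]])

```text
t: 16.65
ee_pos: [473.1, -163.8, 244.6]
orientation: [3.141, -0.004, 0.005]
ft_force: [1.0, 1.5, 6.4]
width: 0.9
grasp_force: 3.1
```

```bash
python3 -c "
from h import *
print([readout.get_obs()[k] for k in('ee_pos','ft_force')])
snap('scene','s6');snap('top','t6')
a=np.load('pics/s6.npz')['p'][195:255,265:340];b=np.load('pics/t6.npz')['p'][180:270,215:310]
c=lambda p,w,h:cv2.resize(p,(w,h),interpolation=cv2.INTER_CUBIC)
o=c(a,560,450); o2=np.zeros((450,240,3),np.uint8); o2[:228]=c(b,240,228); cv2.imwrite('pics/c6.png',np.hstack([o,o2]))"
```

```text
[array([ 473.11319531, -163.75239828,  244.57185988]), array([0.97528316, 1.45885086, 6.37573053])]
```

View pics/c6.png

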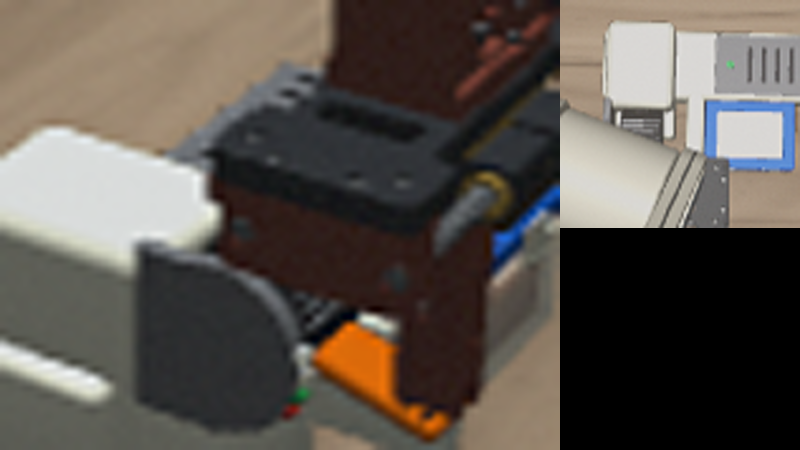

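```bash
python3 -c "
from h import *
def L(r,d,t,y=-151):
    a=.44-d; return (532-r*np.cos(a)+t*np.sin(a)*1, y, 78+r*np.sin(a)+t*np.cos(a))
def P(q,o,s):
    u,v=proj('s6',q); return np.array([(u-o[0]+.4)*s,(v-o[1]+.4)*s]).round(0)
for t in(0,-8): print('rest s4',P(L(40,0,t),(245,175),6.5),P(L(70,0,t),(245,175),6.5))
for d in(.6,.67,.75,.82,.86,.92):
  A=P(L(40,d,-8),(265,195),7.5);B=P(L(70,d,-8),(265,195),7.5);print(d,A,B,(B-A)[1]/(B-A)[0],P(L(70,d,0),(265,195),7.5))
p=np.load('pics/s6.npz')['p'].astype(int); m=(p[:,:,2]>150)&(p[:,:,1]<130)&(p[:,:,0]<60)
ys,xs=np.nonzero(m[215:260,300:330]); 
for x in range(300,330):
  c=np.nonzero(m[215:260,x])[0]
  if len(c): print(x,c.min()+215,c.max()+215,end=' | ')
p=np.load('pics/s4.npz')['p'].astype(int); m=(p[:,:,2]>150)&(p[:,:,1]<130)&(p[:,:,0]<60);print()
for x in range(300,335):
  c=np.nonzero(m[205:260,x])[0]
  if len(c): print(x,c.min()+205,c.max()+205,end=' | ')
for d in(0,.75):print(d,[proj('s6',L(r,d,t)).round(1) for r,t in((40,-8),(70,-8),(70,0))])
"
```

```text
rest s4 [439. 398.] [509. 388.]
rest s4 [447. 418.] [517. 409.]
0.6 [359. 396.] [444. 437.] 0.4823529411764706 [449. 417.]
0.67 [356. 402.] [439. 449.] 0.5662650602409639 [445. 429.]
0.75 [352. 408.] [432. 460.] 0.65 [440. 442.]
0.82 [347. 414.] [425. 470.] 0.717948717948718 [435. 453.]
0.86 [345. 416.] [421. 475.] 0.7763157894736842 [431. 459.]
0.92 [340. 420.] [414. 482.] 0.8378378378378378 [425. 467.]
307 242 242 | 308 241 243 | 309 240 243 | 310 239 244 | 311 238 245 | 312 238 245 | 313 239 246 | 314 239 247 | 315 240 247 | 316 240 248 | 317 241 249 | 318 249 249 | 319 250 250 | 320 249 251 | 321 251 251 | 322 251 252 | 323 250 251 | 324 251 251 | 
308 235 236 | 309 234 235 | 310 233 235 | 311 232 235 | 312 232 235 | 313 232 235 | 314 232 235 | 315 231 235 | 316 231 234 | 317 231 234 | 318 231 232 | 319 231 234 | 320 234 234 | 321 234 234 | 322 233 234 | 323 232 234 | 324 231 234 | 325 231 233 | 326 230 232 | 327 230 231 | 0 [array([313.4, 238.8]), array([324.2, 237.5]), array([322.9, 234.3])]
0.75 [array([311.5, 249.1]), array([322.2, 256. ]), array([323.3, 253.6])]
```

The lever slope and tip position in the image give a dial angle of about 0.69–0.75. Fingertip geometry gives about 0.745. I'll go 1.5 mm deeper to centre it in the third notch (0.67–0.86), then settle.

step_arm(targets=[[[0, 0, -0.02, 0, 0, 0, 0], [0, 0, -0.01, 0, 0, 0, 0], [0, 0, 0, 0, 0, 0, 0], [0, 0, 0, 0, 0, 0, 0], [0, 0, 0, 0, 0, 0, 0]]])

```text
t: 17.38
ee_pos: [473.3, -163.8, 243.3]
orientation: [3.141, -0.004, 0.006]
ft_force: [0.2, 3.3, 7.6]
width: 0.3
grasp_force: 3.6
```

```bash
python3 -c "
from h import *
for i in range(2): snap('scene','s7')
o=readout.get_obs();print(o['ee_pos'],o['ft_force'])
p=np.load('pics/s7.npz')['p'].astype(int); m=(p[:,:,2]>150)&(p[:,:,1]<130)&(p[:,:,0]<60)
for x in range(305,330):
  c=np.nonzero(m[215:262,x])[0]
  if len(c): print(x,c.min()+215,c.max()+215,end=' | ')
snap('top','t7'); a,b=[np.load(f'pics/{n}.npz')['p'].astype(int) for n in('t4','t7')]
bl=lambda p:(p[:,:,0]>150)&(p[:,:,2]<110)&(p[:,:,0]-p[:,:,2]>80)
for p in(a,b):
  q=np.argwhere(bl(p)[200:265,265:320]);print(q.min(0),q.max(0))
"
```

```text
[ 473.30901313 -163.7563106   243.31776023] [0.22693718 3.11461982 7.73480272]
307 242 242 | 308 241 243 | 309 240 244 | 310 239 244 | 311 238 245 | 312 238 246 | 313 239 246 | 314 239 247 | 315 240 248 | 316 241 248 | 317 249 249 | 318 250 250 | 319 250 250 | 320 250 251 | 321 252 252 | 322 251 252 | 323 251 252 | 324 251 251 | [20  7] [46 42]
[20  7] [46 42]
```

```bash
python3 -c "
from workcell import ctrl
print(ctrl.close_job())"
```

```text
the job is handed in; nothing more can be done
None
```

The job is handed in after about 18 s of the 54 s allowed: the container is seated tight against both fences, and the hand is holding the lever at the third click, with a dial angle of about 0.72–0.80 by my estimate and 7.7 N on the pad.

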